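# Check that a brake lever stops short of the bar

### The job

The brake lever on the cart handlebar held in the vice has just been bled. With the outside of your closed fingers press the lever in towards the bar until it stops, let it come all the way back out, then press it in to its stop again and finish while still holding it firmly there, so that I can measure the gap to the grip. Only push on its front: do not pinch it, put a finger behind it or force it past its stop, and leave the loose things on the bench alone.

Things in the scene. Friction and masses are not known exactly. Their poses are not given: they have to be found in the camera images.
- lever_pad (a point): Finger place on the front face of the aluminium lever's straight blade; rides on the lever. x points squarely into the face (the way to press, towards the bar), y along the blade to its free end, z up along the pivot pin. Blade 9 mm thick, 14 mm high, straight from 73 mm before this point to 27 mm past it, then a 17 mm end ball. At rest 86 mm in front of the bar's axis; moves 33 mm to the stop.
- lever_pivot (a point): Centre of the lever's pivot pin, mid-height of the lever. The lever turns about the z axis through it (z as for lever_pad). In the lever's own axes lever_pad lies 34.5 mm in front (-x) and 95 mm along (+y) from here.
- brake_lever (a joint): Angle of the lever about its pin, rad: 0 fully out (rest), growing as it is pressed in, 0.33 at its firm stop, where the blade is still about 29 mm short of the rubber grip. A spring returns it: about 2 N at lever_pad when it starts to move, 6 N on reaching the stop, then the force climbs steeply.
- lever_clamp (a joint): Angle at which the lever's clamp is set round the bar, rad: 0 = the lever lies level with the bar; positive = it droops, up to 0.25 (lever_pad then lies 21 mm below the bar's axis). The clamp is tight and does not turn in use.
- grip_mid (a point): Middle of the rubber grip (32 mm diameter, 125 mm long) behind the lever, on the bar's axis, 240 mm above the bench. y runs along the bar to the grip's outer end, x is level and points away from the lever. The bar is 470 mm long with such a grip at each end, but has a lever at this end only.
- vice: Blue bench vice on a 240 x 220 x 18 mm plywood board, fixed to the bench; jaws 110 mm wide, tops 162 mm above the bench, gripping the upright stem of the handlebar. Origin on the bench straight below the stem; y along the bar, x away from the lever's side. The bar's axis is 240 mm above the origin, grip_mid 172 mm along +y.
- glue: Loose yellow glue bottle with a white cap, standing, 42 mm diameter, 110 mm tall; origin at the centre of its underside. Leave alone.
- screwdriver: Loose screwdriver lying on the bench, about 200 mm long along its x axis. Leave alone.
- propeller: Loose wooden two-blade model propeller lying flat, 234 mm across, 12 mm thick at the hub; origin under the hub. Leave alone.
- dope: Loose steel tin, standing, 66 mm diameter, 75 mm tall; origin at the centre of its underside. Leave alone.

How it is judged:
On the way, in this order (a step that is already met when the one before it is completed fails the run):
1. the lever is pressed in to its stop by the fingers (value of joint brake_lever above 0.31 rad and contact force between the fingers and brake_lever above 4 N), for 0.2 s.
2. the lever has come all the way back out (value of joint brake_lever below 0.03 rad), for 0.1 s.
3. the lever is pressed in to its stop again (all of step 1), for 0.2 s.
At the end, for the whole second after the job is handed in: the brake lever is held in at its stop (joint above 0.31 of 0.33 rad) by the fingers, pressing on it with 4 to 60 N, through the last second (all of step 3 and contact force between the fingers and brake_lever below 60 N); the arm keeps its last pose, push and grip.
It fails at once if the lever was pressed with more than 60 N (contact force between anything else and brake_lever above 60 N).
It fails at once if the lever was pinched, or pressed with a finger behind it (grasp point not in front of the blade) (contact force between the fingers and brake_lever above 1 N and x of the grasp point in the frame of lever_pad above 0 m).
It fails at once if a loose thing on the bench was moved more than 20 mm (distance of any of glue, screwdriver, propeller, dope from where it was at the start of the episode above 0.02 m).
It also fails if it takes over 40 s, if anything falls off the work surface, if the arm or the gripper's body presses on something with over 40 N, if the wrist force passes 120 N, or if a joint passes its speed limit or range.

### The arm

A 7-joint arm with a two-finger parallel gripper is mounted at the origin on the work surface. World frame = base frame: x ahead of the robot, y to its left, z up, the work surface at z = 0. Lengths are in m, angles in rad, forces in N, time in s.
With the tool pointing down it reaches from about 0.425 to 0.875 m from the base axis. Payload 4.7 kg.
Tool frame: the origin (TCP) lies at the very end of the fingers, on their centre line; the grasp point (between the pads) lies 19 mm behind it (ctrl.grasp_offset is the distance from the TCP to the grasp point, in m); z points along the fingers, y is the direction in which the jaws open and shut (so a half turn about z gives the same grasp; the last joint's range is limited). The gripper opens to 87 mm and grips with 3 to 60 N. Pads are 19 mm wide; open, the fingers measure 117 mm over their backs; the gripper's body (75 mm by 190 mm) begins 51 mm behind the grasp point.
Start: joints at [-1.087, 0.321, -0.07, 1.45, 0.023, 1.371, -0.057], TCP at [0.294, 0.58, 0.223] pointing down, gripper open.
Joint ranges: [-2.86, 2.86], [-0.3, 2.09], [-1.38, 1.24], [0.06, 2.45], [-1.56, 4.7], [0.09, 2.05], [-2.69, 2.69]. Speed limits (rad/s): [2.57, 2.57, 3.14, 3.14, 3.14, 3.14, 3.14].

### API

Orientations are given as a rotation vector (axis times angle).
In Python, from bench import ctrl gives the robot as it stands.
- The arm moves only by the shell command python3 -m creep 'ROWS' [FORCE]. ROWS is JSON, a list that holds one entry, the list of rows, each a list of 7 numbers: the opening, from 0 (shut) to 1 (fully open), then the shift along the tool's x, y, z in mm, then the turn, a rotation vector about the tool's x, y, z in rad. In form: [[[grip, dx, dy, dz, rx, ry, rz], ...]]. A call has 1 to 5 rows; each row is the pose to reach, as a shift and turn from the pose commanded when the call began, along the tool's axes at that moment; what a row does not reach only later rows make up. A row lasts 1/10 s, in which the tool goes at most 50 mm and 8.59 degrees, less where a joint would pass 70% of its speed; a pose out of reach is approached as far as the arm can. A call with a gripper value outside its range is refused whole. The fingers move at their own pace and stop on an object; FORCE is the grip in N (left out, the last holds). Time passes only in rows, so rows that repeat a pose let the fingers close. It gives the time, the measured TCP pose, the force and the opening at its end, in the units of the state.
- ctrl.get_state(): the state, without advancing time (a new reading comes with each control period).
- ctrl.get_image(name): name is "scene" or "side" or "wrist"; returns the picture (420x560x3 uint8, red, green, blue); there is no depth.
- ctrl.camera_params(name): a dict with "K" (3x3 intrinsics, pixels), "pose" (4x4, takes a point from camera to world coordinates). Camera axes: x right, y down, z forward; pixel columns grow to the right and rows downward; lengths in m; the calibration is good to about 2 mm. A picture is of the moment at which its call begins: read the wrist's pose just before it. camera_params takes no time and is no camera call; for the wrist camera it gives the pose at the moment of the call.
- ctrl.close_job(): hands the job in, once; it reports no verdict.
The state is a dict: "time": time; "joint_positions": joint angles; "qd": joint speeds; "joint_torque": joint torques, N m; "position": TCP position; "tool_rot": TCP orientation; "ft_force": force on the tool from outside, world axes, zero at the start; "torque": the same for the moment, N m; "grip_width": opening from 0.0 (shut) to 1.0 (fully open).
Only numpy, scipy, OpenCV 4.12 (cv2) and the standard library are available. Lean on these libraries where they do the work, as an engineer would, in place of code of your own. Each camera call takes 0.05 s, during which the arm holds its last target. There are 200 camera calls.

## Working session

There is one attempt and no reset: what is moved stays moved. The work goes in short steps, Python scripts to look and compute and a shell command to move; the robot and the scene stay as the last step left them, time stands still between calls to the robot, and variables do not carry over. Pictures are saved under pics/ and viewed, about 8 in all and at most 12, crops included, and the job is handed in when it is done.

```bash
mkdir -p pics
cat > h.py <<'E'
import numpy as np,cv2
from bench import ctrl
from scipy.spatial.transform import Rotation as R
def snap(n,f):
    P=ctrl.camera_params(n); im=ctrl.get_image(n); cv2.imwrite(f'pics/{f}.png',im[:,:,::-1]); np.savez(f'pics/{f}.npz',K=P['K'],T=P['pose']); return im
def ray(f,uv):
    d=np.load(f'pics/{f}.npz'); T=d['T']; v=T[:3,:3]@np.linalg.inv(d['K'])@[*uv,1]; return T[:3,3],v/np.linalg.norm(v)
def onz(f,uv,z):
    o,v=ray(f,uv); return o+v*(z-o[2])/v[2]
def tri(*obs):
    A=np.zeros((3,3));b=np.zeros(3)
    for f,uv in obs:
        o,v=ray(f,uv);M=np.eye(3)-np.outer(v,v);A+=M;b+=M@o
    p=np.linalg.solve(A,b)
    return p,[np.linalg.norm((np.eye(3)-np.outer(ray(f,u)[1],ray(f,u)[1]))@(p-ray(f,u)[0])) for f,u in obs]
def proj(f,p):
    d=np.load(f'pics/{f}.npz');T=np.linalg.inv(d['T']);c=d['K']@(T[:3,:3]@p+T[:3,3]);return c[:2]/c[2]
E
python3 - <<'E'
from h import *
s=ctrl.get_state()
print(s['time'],s['position'],s['tool_rot'],s['ft_force'],s['grip_width'])
for n in('scene','side','wrist'): snap(n,n+'0'); d=np.load(f'pics/{n}0.npz');print(n,d['T'].round(3).tolist())
E
```

```text
0.0 [0.29410605 0.57905814 0.22145144] [-7.31187989e-01 -3.05497213e+00  2.94624055e-03] [0.16346587 0.36064196 0.62798858] 0.999103135591597
scene [[-0.815, 0.375, -0.442, 1.027], [0.58, 0.551, -0.6, 0.629], [0.019, -0.745, -0.667, 0.881], [0.0, 0.0, 0.0, 1.0]]
side [[0.814, -0.299, 0.497, 0.013], [-0.58, -0.433, 0.69, -0.781], [0.009, -0.85, -0.526, 0.756], [0.0, 0.0, 0.0, 1.0]]
wrist [[0.453, 0.857, 0.247, 0.227], [0.891, -0.435, -0.126, 0.614], [-0.001, 0.277, -0.961, 0.384], [0.0, 0.0, 0.0, 1.0]]
```

View pics/scene0.png

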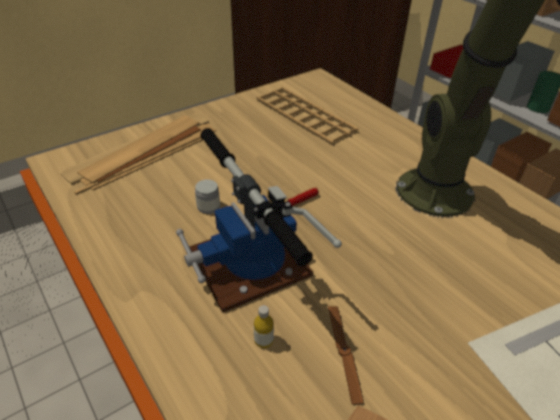

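View pics/side0.png

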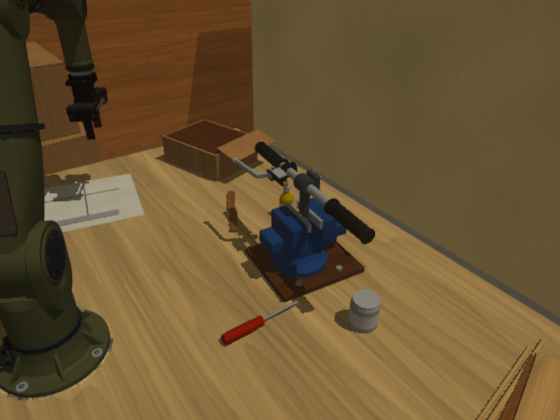

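The scene view shows the vice with the bar. The lever ball is near (338,243), its grip end at (304,257) and the far grip end at (207,134). In the side view the ball is near (236,160), the lever grip end at (261,149) and the far end at (369,236). I'll crop both for finer pixel positions.

Run:
```python
from h import *
a=cv2.imread('pics/scene0.png')[170:275,240:350]; b=cv2.imread('pics/side0.png')[135:205,225:325]
a=cv2.resize(a,None,fx=4,fy=4,interpolation=cv2.INTER_CUBIC); b=cv2.resize(b,None,fx=3.5,fy=3.5,interpolation=cv2.INTER_CUBIC)
c=np.zeros((420,790,3),np.uint8); c[:420,:440]=a; c[:245,440:790]=b
cv2.imwrite('pics/crop0.png',np.clip(c*1.5,0,255).astype(np.uint8))
S,D='scene0','side0'
B=tri((S,(338,243)),(D,(236,160)));print('ball',B)
g=tri((S,(305,256)),(D,(262,150)));f=tri((S,(207,134)),(D,(368,235)));print(g,f)
v=g[0]-f[0];print(np.linalg.norm(v),np.arctan2(v[1],v[0]))
```

```text
ball (array([0.54729076, 0.16383082, 0.22695913]), [np.float64(0.0023457444001385545), np.float64(0.0023457444001385246)])
(array([0.62827508, 0.16099239, 0.23639733]), [np.float64(0.003673754583804308), np.float64(0.0036737545838042744)]) (array([ 0.57555568, -0.30270155,  0.24116052]), [np.float64(0.001840542138633254), np.float64(0.0018405421386332927)])
0.4667055748341827 1.4575880766119549
```

View pics/crop0.png

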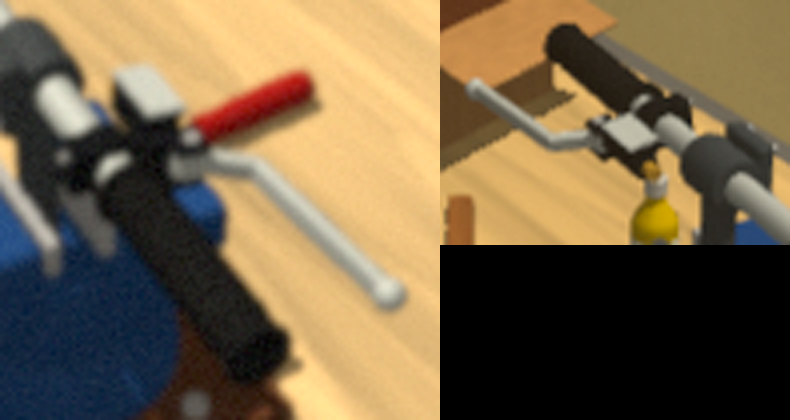

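Run:
```python
from h import *
S,D='scene0','side0'
B,e1=tri((S,(337,243)),(D,(235,160.1)));E,e2=tri((S,(304.5,212)),(D,(256.1,176.1)))
Rs,e3=tri((S,(240+150/4,170+92/4)),(D,(225+190/3.5,135+135/3.5)))
print('ball',B,'elbow',E,e1,e2,np.linalg.norm(B-E),'reservoir top',Rs,e3)
print('box',[onz(D,p,0.1).round(3) for p in((165,150),(213,176),(275,140))],onz(S,(370,415),.1))
y=np.array([.1122,.9937,0]);x=np.array([.9937,-.1122,0]);o=np.array([.602,-.071,.24])
for p in(B,E,Rs): print('in bar frame',x@(p-o),y@(p-o)-.172,p[2]-.24)
Rt=R.from_rotvec(ctrl.get_state()['tool_rot']).as_matrix();print(Rt.round(3).tolist())
bl=(B-E)/np.linalg.norm(B-E);print('blade ang',np.arctan2(bl[1],bl[0]))
```

```text
ball [0.54649551 0.16343528 0.22659207] elbow [0.54335791 0.05497539 0.22647179] [np.float64(8.867184320064069e-05), np.float64(8.867184320066805e-05)] [np.float64(0.0006630859006778803), np.float64(0.0006630859006779465)] 0.10850533568484699 reservoir top [ 0.57195346 -0.00407873  0.25078374] [np.float64(0.0015095244171328792), np.float64(0.0015095244171327736)]
box [array([0.514, 0.596, 0.1  ]), array([0.56 , 0.331, 0.1  ]), array([0.881, 0.451, 0.1  ])] [0.67433648 0.4175028  0.1       ]
in bar frame -0.0814584551917179 0.054730735266032754 -0.01340792971316035
in bar frame -0.07240708743107982 -0.05339790127891901 -0.013528210994186773
in bar frame -0.037365812270072005 -0.10887155074889988 0.010783737971434448
[[-0.892, 0.453, -0.001], [0.453, 0.892, -0.001], [-0.0, -0.001, -1.0]]
blade ang 1.541875733226231
```

```bash
cat >> h.py <<'E'
PAD=np.array([.5413,.1335,.2265])
def goal(th,back,dl=.165,along=0.):
    y=np.array([np.cos(th),np.sin(th),0]);xh=np.array([np.sin(th),-np.cos(th),0])
    xl=np.cos(dl)*xh+np.sin(dl)*np.array([0,0,1]);z=np.sin(dl)*xh-np.cos(dl)*np.array([0,0,1])
    return PAD-back*xl+.017*z+along*y,np.c_[-xl,y,z]
def rel(p,M):
    s=ctrl.get_state();R0=R.from_rotvec(s['tool_rot']).as_matrix()
    print('t',round(s['time'],2),'pos',s['position'].round(4),'F',s['ft_force'].round(2))
    print('shift mm',(R0.T@(p-s['position'])*1e3).round(1),'turn',R.from_matrix(R0.T@M).as_rotvec().round(3))
E
python3 -c "
from h import *
rel(*goal(np.radians(80),.06))"
```

```text
t 0.15 pos [0.2941 0.5792 0.2217] F [ 0.06  0.61 -0.04]
shift mm [-368.2 -301.9   22.3] turn [-0.026 -0.164 -0.294]
```

```bash
python3 -m creep '[[[0,-38,-32,0,0,0,0],[0,-76,-62,0,0,0,0],[0,-114,-93,0,0,0,0],[0,-152,-124,0,0,0,0],[0,-190,-155,2,0,0,0]]]' 20; python3 -c "
from h import *
rel(*goal(np.radians(80),.06))"
```

```text
time: 0.65
position: [0.3941, 0.3535, 0.2206]
tool_rot: [0.731, 3.055, 0.001]
ft_force: [0.6, 0.7, 1.2]
grip_width: 0.633
t 0.65 pos [0.3941 0.3535 0.2206] F [0.61 0.7  1.23]
shift mm [-176.9 -145.9   20.7] turn [-0.024 -0.164 -0.295]
```

```bash
python3 -m creep '[[[0,-36,-30,5,-0.01,-0.04,-0.07],[0,-72,-60,10,-0.02,-0.08,-0.15],[0,-108,-90,15,-0.02,-0.12,-0.22],[0,-144,-120,20,-0.02,-0.16,-0.29],[0,-177,-146,21,-0.02,-0.16,-0.29]]]'; python3 -m creep '[[[0,0,0,0,0,0,0],[0,0,0,0,0,0,0]]]'; python3 -c "
from h import *
snap('scene','scene1');snap('side','side1');im=snap('wrist','wrist1')
rel(*goal(np.radians(80),.06))
a=cv2.imread('pics/scene1.png')[150:290,230:370]; b=cv2.imread('pics/side1.png')[90:230,190:330]
c=np.zeros((560,800,3),np.uint8);c[:400,:400]=cv2.resize(a,(400,400),interpolation=2);c[:400,400:]=cv2.resize(b,(400,400),interpolation=2)
c[400:,:213]=cv2.resize(im[:,:,::-1],(213,160))
cv2.imwrite('pics/c1.png',np.clip(c*1.4,0,255).astype(np.uint8))"
```

```text
time: 1.15
position: [0.4843, 0.1431, 0.1987]
tool_rot: [0.263, 2.971, -0.027]
ft_force: [-0.5, 0.3, -0.3]
grip_width: 0.171
time: 1.35
position: [0.4853, 0.1443, 0.1995]
tool_rot: [0.271, 2.97, -0.026]
ft_force: [-0.0, 1.1, 0.5]
grip_width: 0.031
t 1.5 pos [0.4848 0.1466 0.1995] F [ 0.11 -0.05 -0.38]
shift mm [-1.6 -3.1 -0.1] turn [-0.004 -0.005 -0.002]
```

View pics/c1.png

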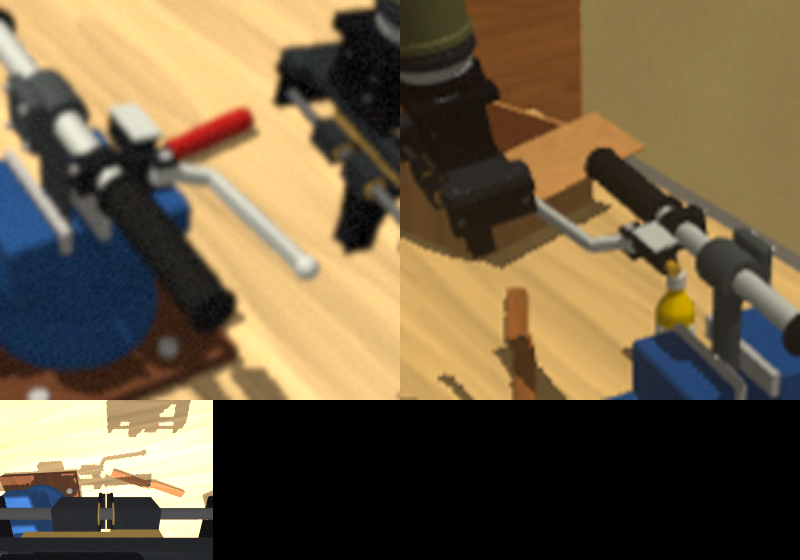

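The combined crop shows the closed fingers standing in front of the lever with about 50 mm clear, at the right height. Nothing is near the loose things. Now I approach.

```bash
python3 -m creep '[[[0,-15,-3,0,0,0,0],[0,-30,-3,0,0,0,0],[0,-40,-3,0,0,0,0],[0,-46,-3,0,0,0,0],[0,-46,-3,0,0,0,0]]]';  python3 -m creep '[[[0,-3,0,0,0,0,0],[0,-6,0,0,0,0,0],[0,-9,0,0,0,0,0],[0,-12,0,0,0,0,0],[0,-12,0,0,0,0,0]]]'; python3 -m creep '[[[0,-3,0,0,0,0,0],[0,-6,0,0,0,0,0],[0,-8,0,0,0,0,0],[0,-8,0,0,0,0,0]]]'
```

```text
time: 2.0
position: [0.5302, 0.1339, 0.2069]
tool_rot: [0.267, 2.97, -0.027]
ft_force: [-0.0, -0.1, -0.2]
grip_width: 0.005
time: 2.5
position: [0.5407, 0.1325, 0.2086]
tool_rot: [0.266, 2.971, -0.026]
ft_force: [-3.3, 2.5, 0.3]
grip_width: 0.01
time: 2.9
position: [0.5486, 0.1312, 0.2099]
tool_rot: [0.266, 2.971, -0.026]
ft_force: [-3.8, 2.8, -0.4]
grip_width: 0.003
```

```bash
python3 -m creep '[[[0,-3,0,0,0,0,0],[0,-6,0,0,0,0,0],[0,-9,0,0,0,0,0],[0,-12,0,0,0,0,0],[0,-12,0,0,0,0,0]]]'; python3 -m creep '[[[0,-2,0,0,0,0,0],[0,-2,0,0,0,0,0]]]'; python3 -c "
from h import *
snap('scene','scene2');snap('side','side2')
a=cv2.imread('pics/scene2.png')[150:290,230:370]; b=cv2.imread('pics/side2.png')[90:230,190:330]
c=np.hstack([cv2.resize(a,(400,400),interpolation=2),cv2.resize(b,(400,400),interpolation=2)])
cv2.imwrite('pics/c2.png',np.clip(c*1.4,0,255).astype(np.uint8))"
```

```text
time: 3.4
position: [0.5592, 0.1311, 0.2116]
tool_rot: [0.264, 2.973, -0.023]
ft_force: [-6.8, 7.3, 0.2]
grip_width: 0.004
time: 3.6
position: [0.561, 0.1313, 0.2119]
tool_rot: [0.263, 2.973, -0.022]
ft_force: [-7.0, 6.6, -0.5]
grip_width: 0.007
```

View pics/c2.png

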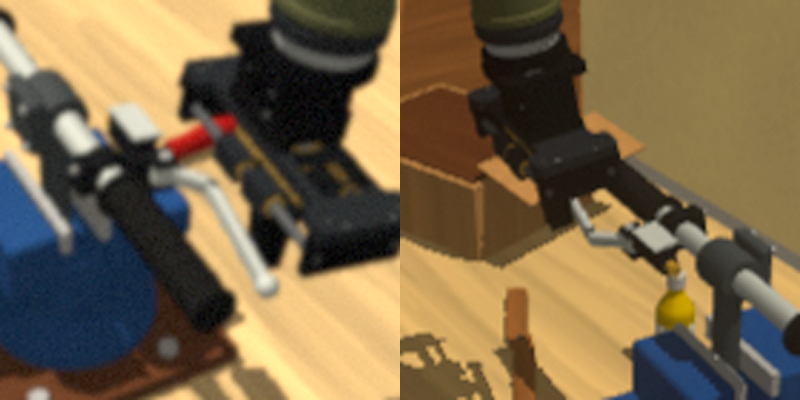

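The crop shows the finger side on the blade with the lever partly in, and the ball at about scene (323,249) and side (252,162). I'll work out its angle before going on.

```bash
cat >> h.py <<'E'
def ang(bs):
    bl=np.array([.029,.9996,0]);xh=np.array([.9996,-.029,0]);x=np.cos(.165)*xh+np.sin(.165)*np.array([0,0,1])
    B0=np.array([.5465,.1634,.2266]); piv=B0-bl*(.035+.095)+x*(.0345-.0045)
    f=lambda p:np.arctan2((p-piv)@x,(p-piv)@bl)
    return f(bs)-f(B0)
E
python3 -c "
from h import *
b,e=tri(('scene2',(322.8,249)),('side2',(252,161.8)));print(b,e,ang(b))"
python3 -m creep '[[[0,-2,1,0,0,0,0],[0,-4,2,0,0,0,0],[0,-4,2,0,0,0,0]]]';python3 -m creep '[[[0,-2,1,0,0,0,0],[0,-2,1,0,0,0,0]]]'
```

```text
[0.58186512 0.15024843 0.21828662] [np.float64(0.008927329558987585), np.float64(0.008927329558987689)] 0.259703405540348
time: 4.0
position: [0.5648, 0.1316, 0.2124]
tool_rot: [0.264, 2.974, -0.024]
ft_force: [-7.3, 5.9, 0.7]
grip_width: 0.006
time: 4.2
position: [0.5653, 0.1317, 0.2123]
tool_rot: [0.265, 2.978, -0.026]
ft_force: [-12.8, 4.5, 3.2]
grip_width: 0.006
```

The force has jumped and the travel since contact is about 31 mm, so the lever is at its stop. I'll firm up slightly and hold.

```bash
python3 -m creep '[[[0,-1,0,0,0,0,0],[0,-1,0,0,0,0,0],[0,-1,0,0,0,0,0],[0,-1,0,0,0,0,0],[0,-1,0,0,0,0,0]]]'; python3 -c "
from h import *
snap('scene','scene3');snap('side','side3');print(ctrl.get_state()['ft_force'])
a=cv2.imread('pics/scene3.png')[190:270,280:360]; b=cv2.imread('pics/side3.png')[120:200,220:300]
c=np.hstack([cv2.resize(a,(400,400),interpolation=2),cv2.resize(b,(400,400),interpolation=2)])
cv2.imwrite('pics/c3.png',np.clip(c*1.4,0,255).astype(np.uint8))"
```

```text
time: 4.7
position: [0.5654, 0.1317, 0.2123]
tool_rot: [0.265, 2.979, -0.026]
ft_force: [-15.6, 4.9, 4.0]
grip_width: 0.002
[-15.3901286    4.43968788   2.81133198]
```

View pics/c3.png

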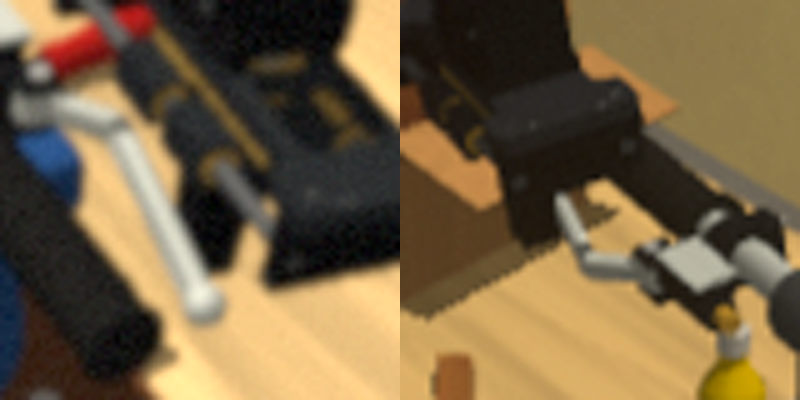

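The ball is at scene (320.8,249.6), and the fingers rest on the blade's front, clear of the grip. I'll check the angle from the lever plane, then release.

```bash
python3 -c "
from h import *
for z in(.230,.233,.236):
  b=onz('scene3',(320.8,249.6),z);print(b,ang(b))"
python3 -m creep '[[[0,7,-2,0,0,0,0],[0,14,-2,0,0,0,0],[0,21,-2,0,0,0,0],[0,28,-2,0,0,0,0],[0,35,-2,0,0,0,0]]]'
python3 -m creep '[[[0,7,0,0,0,0,0],[0,14,0,0,0,0,0],[0,14,0,0,0,0,0],[0,14,0,0,0,0,0],[0,14,0,0,0,0,0]]]'
python3 -c "
from h import *
snap('scene','scene4')
a=cv2.imread('pics/scene4.png')[190:270,280:360]
cv2.imwrite('pics/c4.png',np.clip(cv2.resize(a,(400,400),interpolation=2)*1.4,0,255).astype(np.uint8))"
```

```text
[0.5860375 0.1620167 0.23     ] 0.30050166900348685
[0.58807309 0.1641688  0.233     ] 0.31762341268487526
[0.59010869 0.1663209  0.236     ] 0.3341305993377124
time: 5.3
position: [0.5357, 0.133, 0.2081]
tool_rot: [0.268, 2.968, -0.027]
ft_force: [-1.3, -0.0, 0.2]
grip_width: 0.004
time: 5.8
position: [0.5223, 0.1365, 0.206]
tool_rot: [0.267, 2.969, -0.026]
ft_force: [0.0, -0.2, -0.1]
grip_width: 0.003
```

View pics/c4.png

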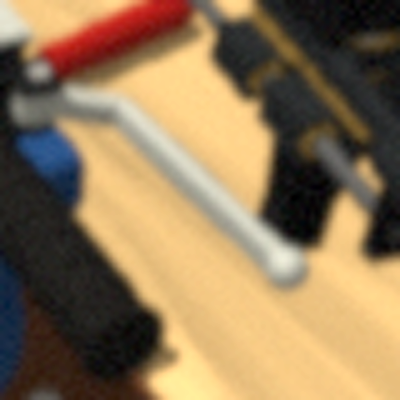

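The lever is fully back out: the ball is at scene (337.2,242.8), as at the start, and the force is zero. Pressing again.

```bash
python3 -m creep '[[[0,-6,0,0,0,0,0],[0,-11,0,0,0,0,0],[0,-15,0,0,0,0,0],[0,-19,0,0,0,0,0],[0,-23,0,0,0,0,0]]]'
python3 -m creep '[[[0,-4,0,0,0,0,0],[0,-8,0,0,0,0,0],[0,-12,0,0,0,0,0],[0,-16,0,0,0,0,0],[0,-19,0,0,0,0,0]]]'
python3 -m creep '[[[0,-2,1,0,0,0,0],[0,-4,2,0,0,0,0],[0,-6,2,0,0,0,0],[0,-7,2,0,0,0,0],[0,-7,2,0,0,0,0]]]'
```

```text
time: 6.35
position: [0.5436, 0.1334, 0.2088]
tool_rot: [0.265, 2.972, -0.026]
ft_force: [-4.4, 3.0, -0.2]
grip_width: 0.007
time: 6.85
position: [0.5609, 0.1322, 0.2116]
tool_rot: [0.264, 2.974, -0.022]
ft_force: [-6.8, 8.5, -0.3]
grip_width: 0.008
time: 7.35
position: [0.5657, 0.1327, 0.2121]
tool_rot: [0.264, 2.979, -0.024]
ft_force: [-12.9, 5.1, 2.8]
grip_width: 0.003
```

Just short of the earlier force, so I'll add 2 mm and hold.

```bash
python3 -m creep '[[[0,-1,0,0,0,0,0],[0,-2,0,0,0,0,0],[0,-2,0,0,0,0,0],[0,-2,0,0,0,0,0],[0,-2,0,0,0,0,0]]]'; python3 -m creep '[[[0,0,0,0,0,0,0],[0,0,0,0,0,0,0],[0,0,0,0,0,0,0]]]'; python3 -c "
from h import *
snap('scene','scene5')
a=cv2.imread('pics/scene5.png')[190:270,280:360]
cv2.imwrite('pics/c5.png',np.clip(cv2.resize(a,(400,400),interpolation=2)*1.4,0,255).astype(np.uint8))"
```

```text
time: 7.85
position: [0.566, 0.1327, 0.212]
tool_rot: [0.264, 2.983, -0.025]
ft_force: [-17.7, 6.6, 4.9]
grip_width: 0.01
time: 8.15
position: [0.566, 0.1327, 0.212]
tool_rot: [0.264, 2.983, -0.025]
ft_force: [-18.1, 6.0, 5.0]
grip_width: 0.007
```

View pics/c5.png

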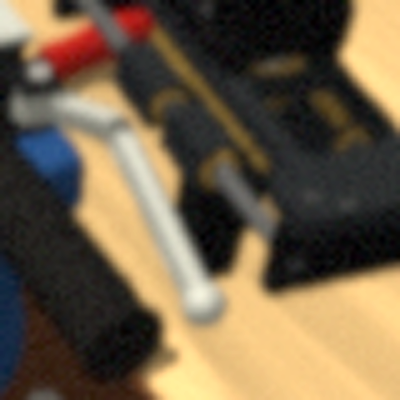

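The ball is at crop (203,299), the same as at the first stop. The force is steady at about 20 N, so I'm handing in.

```bash
python3 -c "
from h import *
print(ctrl.get_state()['ft_force']);ctrl.close_job()"
```

```text
[-18.52544361   6.33078711   4.68349237]
the job is handed in; nothing more can be done
```

I pressed the lever to its stop with the side of the closed fingers on the front of the blade, then let it come fully out. I then pressed it in again, and I handed the job in still holding it at the stop.

- **First press:** about 16 N. The lever angle came out at about 0.32 rad from a single camera, so it is only good to about ±0.02. A rough two-camera angle partway in had a 9 mm ray mismatch, so I did not rely on it.
- **Release:** the end ball went back to its starting place in the picture, and the force read zero.
- **Final hold:** a steady 20 N or so. The ball is at the same pixel as in the first press, and the tool within about 1 mm of where it was.
- **Side force:** up to 8 N along the bar while pressing, from the fingers sliding on the blade. It was about 6 N at the end.
- **Loose things:** the tool stayed about 0.2 m above the bench throughout and came nowhere near them. I did not measure their positions again at the end.

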